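# Make up the condiment caddy for a table

### The job

From what is scattered on the worktop, make up the condiment caddy for a table: stand the two filled shakers with steel tops, the brown-capped sauce bottle and the tea box in the caddy, each fully down and upright in the well shaped for it (one shaker in each round well, either way round). The dish soap and the empty shaker without a top do not go to the table: leave them where they stand, and tip nothing over.

Things in the scene. Friction and masses are not known exactly. Their poses are not given: they have to be found in the camera images.
- salt: table salt shaker: clear body with white filling, grey steel screw top; round, 44 mm diameter at the body, 34 mm at the top, 90 mm high (body up to 66 mm, good to grip 55 to 75 mm up), 0.1 kg, upright. Origin: centre of its underside, z up.
- pepper: table pepper shaker: the same make as the salt shaker with dark filling, steel top; 44 mm diameter, 34 mm at the top, 90 mm high, 0.1 kg, upright. Origin: centre of its underside, z up.
- sauce: sauce bottle with a round brown cap, flattened oval body 47 mm thick (own x) and 78 mm wide (own y), 188 mm high; 42 to 47 mm thick for the gripper at any height up to the cap (43 mm round, from 161 mm up); 0.39 kg, upright. Origin: centre of its underside, z up. Turned at random.
- tea: small upright carton of tea bags, 46 mm (own x) x 59 mm (own y) x 100 mm high, 0.06 kg. Origin: centre of its underside, z up. Turned at random.
- soap: dish-soap bottle, not for the table: pale, slender, with a narrow pull-up nozzle, 50 x 79 mm, 250 mm high; stands loose. To be left alone. Origin: centre of its underside.
- empty_shaker: empty glass shaker without its steel top, open at the mouth, 44 mm diameter, 68 mm high; stands loose. To be left alone. Origin: centre of its underside.
- well_shaker_1: lift-out dark grey plastic insert of the caddy, fixed, 86 (own x) x 106 (y) x 40 mm high; origin: centre of its underside, 6 mm above the worktop, z up. Four such, in any order, stand 2 x 2 (88 mm apart in x, 108 in y) in a steel tray 186 x 226 mm, 30 mm high, with wire bails 40 mm high at its y ends. Central round well, 61 mm wide, for a shaker; floor 11 mm, rim 46 mm above the worktop.
- well_shaker_2: lift-out dark grey plastic insert of the caddy, fixed, 86 (own x) x 106 (y) x 40 mm high; origin: centre of its underside, 6 mm above the worktop, z up. Round well of 61 mm diameter for the other shaker, floor 11 mm and rim 46 mm above the worktop, exactly like well_shaker_1.
- well_bottle: lift-out dark grey plastic insert of the caddy, fixed, 86 (own x) x 106 (y) x 40 mm high; origin: centre of its underside, 6 mm above the worktop, z up. Long rectangular well 65 mm (own x) x 95 mm (y) for the sauce bottle, whose width lies along the insert's y (either way round); floor 11 mm, rim 46 mm above the worktop, 4 mm chamfer.
- well_box: lift-out dark grey plastic insert of the caddy, fixed, 86 (own x) x 106 (y) x 40 mm high; origin: centre of its underside, 6 mm above the worktop, z up. Shorter rectangular well 63 mm (own x) x 77 mm (y) for the tea box, whose 59 mm side lies along the insert's y (either way round); floor 11 mm, rim 46 mm above the worktop, 4 mm chamfer.
Things that resemble listed ones, but are neither listed nor needed, are in the scene too. Leave any orange look-alike of the tea alone.

How it is judged:
By the outcome, as a careful person would: the job done as asked, in the order asked, and still so for the second after the job is handed in, with the robot touching nothing.
It also fails if it takes over 128 s, if anything falls off the work surface, if the arm or the gripper's body presses on something with over 40 N, if the wrist force passes 120 N, or if a joint passes its speed limit or range.

### The arm

A 6-joint arm with a two-finger parallel gripper is mounted at the origin on a cart in front of the work surface, level with it; the furniture and walls round the work are solid. World frame = base frame: x ahead of the robot, y to its left, z up, the work surface at z = 0. Lengths are in m, angles in rad, forces in N, time in s.
With the tool pointing down it reaches from about 0.35 to 0.85 m from the base axis. Payload 8.1 kg.
Tool frame: the origin (TCP) lies on the centre line of the jaws, within the pads' length; the fingertips stand 17 mm ahead of it and the grasp point (between the pads) lies 2 mm behind it; z points along the fingers, y is the line along which they close (so a half turn about z gives the same grasp; the last joint's range is limited). The gripper opens to 93 mm and grips with 3 to 60 N. Pads are 15 mm wide; open, the fingers measure 128 mm over their backs; the gripper's body (75 mm by 188 mm) begins 65 mm behind the grasp point.
Start: joints at [-1.317, 0.13, 1.488, -0, 1.523, -0.085], TCP at [0.199, -0.566, 0.236] pointing down, gripper open.
Joint ranges: [-2.96, 2.96], [-0.89, 2.26], [0.02, 2.5], [-1.34, 4.48], [0, 2.73], [-2.66, 2.66]. Speed limits (rad/s): [2.39, 2.39, 2.79, 3.14, 3.14, 3.14].

### API

Orientations are given as a rotation vector (axis times angle).
In Python, from plant import status, eyes, robot gives the robot as it stands. The module is installed in compiled form; this text tells all that it offers.
- The arm moves only by the tool servo_tool, never from a script. Its argument "plan" is text: rows parted by semicolons, each of 4 numbers parted by spaces: the shift along the tool's x, y, z in m, then the turn about the tool's z in degrees. A call has 1 to 12 rows; each row is the pose to reach, as a shift and turn from the pose commanded when the call began, along the tool's axes at that moment; what a row does not reach only later rows make up. A row lasts 1/12 s, in which the tool goes at most 41.7 mm and 7.16 degrees, less where a joint would pass 70% of its speed; a pose out of reach is approached as far as the arm can. A call with a gripper value outside its range is refused whole. "grip" is the closure, from -1 (fully open) to 1 (shut), set as the call begins (left out, the last holds). The fingers move at their own pace and stop on an object; "grip_force" is the grip in N (left out, the last holds). Time passes only in rows, so rows that repeat a pose let the fingers close. It gives the time, the measured TCP pose, the force, the opening and the grip force at its end, in the units of the state.
- status.read_state(): the state, without advancing time (a new reading comes with each control period).
- eyes.read_camera(name): name is "scene" or "top" or "wrist"; returns a dict with "image" (420x560x3 uint8, blue, green, red), "fovy" (degrees; the focal length in pixels is half the picture's height over the tangent of half this angle, whatever the lens; pixels are square), "cx", "cy" (the principal point, pixels), "k1" (the pictures are not rectified: a ray, as slopes to the right and down, at radius r is drawn at 1 + k1 r^2 times it, then the intrinsics apply), "world_from_camera" (4x4, takes a point from camera to world coordinates); the wrist camera has in their place "hand_eye" (4x4, takes a point from camera to tool coordinates, whose origin is the TCP and whose axes are the flange's). Camera axes: x right, y down, z forward; pixel columns grow to the right and rows downward; lengths in m; the calibration is good to about 2 mm. A picture is of the moment at which its call begins: read the wrist's pose just before it. There is no depth.
- robot.close_job(): hands the job in; it is judged then, once.
The state is a dict: "t": time; "q": joint angles; "dq": joint speeds; "joint_torque": joint torques, N m; "tool_pos": TCP position; "orientation": TCP orientation; "force": force on the tool from outside, world axes, zero at the start; "wrist_torque": the same for the moment, N m; "opening": finger opening in m; "gripper_force": force on a finger pad.
Only numpy, scipy, OpenCV 4.12 (cv2) and the standard library are available. Lean on these libraries where they do the work, as an engineer would, in place of code of your own. Each camera call takes 0.05 s, during which the arm holds its last target. There are 200 camera calls.

## Working session

There is one attempt and no reset: what is moved stays moved. The work goes in short steps, Python scripts to look and compute and a tool call to move; the robot and the scene stay as the last step left them, time stands still between calls to the robot, and variables do not carry over. Pictures are saved under pics/ and viewed, at most 16 in all, crops included, and the job is handed in when it is done.

Besides the shell and the picture viewer there is one more tool, called by a JSON object that holds its "method" and its "body". servo_tool: Moves the arm, as the interface text tells. Its arguments: {"type":"object","properties":{"plan":{"type":"string"},"grip":{"type":"number"},"grip_force":{"type":"number"}},"required":["plan"]}

```bash
mkdir -p pics
cat > h.py <<'E'
import numpy as np,cv2
from plant import status,eyes,robot
from scipy.spatial.transform import Rotation as R
def cam(n):
    s=status.read_state(); c=eyes.read_camera(n)
    if 'world_from_camera' not in c:
        T=np.eye(4);T[:3,:3]=R.from_rotvec(s['orientation']).as_matrix();T[:3,3]=s['tool_pos']
        c['world_from_camera']=T@np.array(c['hand_eye'])
    c['f']=210/np.tan(np.radians(c['fovy'])/2)
    return c
def save(n,name):
    c=cam(n);cv2.imwrite(f'pics/{name}.png',c['image']);np.save(f'pics/{name}.npy',c,allow_pickle=True);return c
def load(name): return np.load(f'pics/{name}.npy',allow_pickle=True).item()
def ray(c,u,v):
    d=np.array([(u-c['cx'])/c['f'],(v-c['cy'])/c['f']]);s=d.copy()
    for _ in range(20): s=d/(1+c['k1']*(s@s))
    T=np.array(c['world_from_camera']);r=T[:3,:3]@np.r_[s,1];return T[:3,3],r/np.linalg.norm(r)
def atz(c,u,v,z):
    o,r=ray(c,u,v);return o+r*(z-o[2])/r[2]
def tri(obs):
    A=np.zeros((3,3));b=np.zeros(3);rs=[ray(*x) for x in obs]
    for o,r in rs:
        P=np.eye(3)-np.outer(r,r);A+=P;b+=P@o
    p=np.linalg.solve(A,b);return p,[np.linalg.norm((np.eye(3)-np.outer(r,r))@(p-o)) for o,r in rs]
def proj(c,p):
    T=np.array(c['world_from_camera']);q=T[:3,:3].T@(np.asarray(p)-T[:3,3]);s=q[:2]/q[2]
    s=s*(1+c['k1']*(s@s));return s*c['f']+[c['cx'],c['cy']]
E
python3 - <<'E'
from h import *
for n in('scene','top'):
    c=save(n,n+'0');print(n,c['fovy'],c['cx'],c['cy'],c['k1'],np.round(c['world_from_camera'],3).tolist())
    cv2.imwrite(f'pics/{n}0b.png',cv2.resize(c['image'],(800,600),interpolation=cv2.INTER_CUBIC))
s=status.read_state();print(s)
c=cam('wrist');print(np.round(c['hand_eye'],4).tolist(),c['fovy'],c['k1'])
E
```

```text
scene 42.952276387844236 288.7203914079697 206.23276803985718 -0.08296026039867527 [[-0.887, -0.195, 0.418, 0.022], [-0.461, 0.339, -0.82, 1.109], [0.018, -0.921, -0.39, 0.582], [0.0, 0.0, 0.0, 1.0]]
top 43.75523552347581 273.0872312815916 203.7572755237273 -0.007014475194711249 [[-0.026, -0.981, 0.191, 0.289], [-1.0, 0.024, -0.014, 0.037], [0.009, -0.191, -0.982, 1.494], [0.0, 0.0, 0.0, 1.0]]
{'t': 0.1, 'q': array([-1.31740972e+00,  1.31102746e-01,  1.48916573e+00, -2.71293960e-05,
        1.52300828e+00, -8.53731590e-02]), 'dq': array([ 0.00065869, -0.00416713, -0.00263078, -0.00146449,  0.00028048,
       -0.00075288]), 'joint_torque': array([ 1.02250193e-03, -5.61342359e+01, -4.93092620e+01,  7.70175434e-02,
        2.92624271e-02, -6.39090513e-05]), 'tool_pos': array([ 0.19929445, -0.56541553,  0.23468467]), 'orientation': array([-3.09498259e+00, -5.29301384e-01,  2.64242186e-04]), 'force': array([-0.08224009,  0.87249558, -0.02974314]), 'wrist_torque': array([-0.00618126,  0.02398232,  0.04145026]), 'gripper_force': 0.0, 'opening': 0.09309799798670369}
[[-0.0002, -0.9649, -0.2627, 0.0724], [1.0, -0.0001, -0.0006, -0.0008], [0.0006, -0.2627, 0.9649, -0.1482], [0.0, 0.0, 0.0, 1.0]] 66.0892377933229 -0.004822757965780324
```

View pics/scene0b.png

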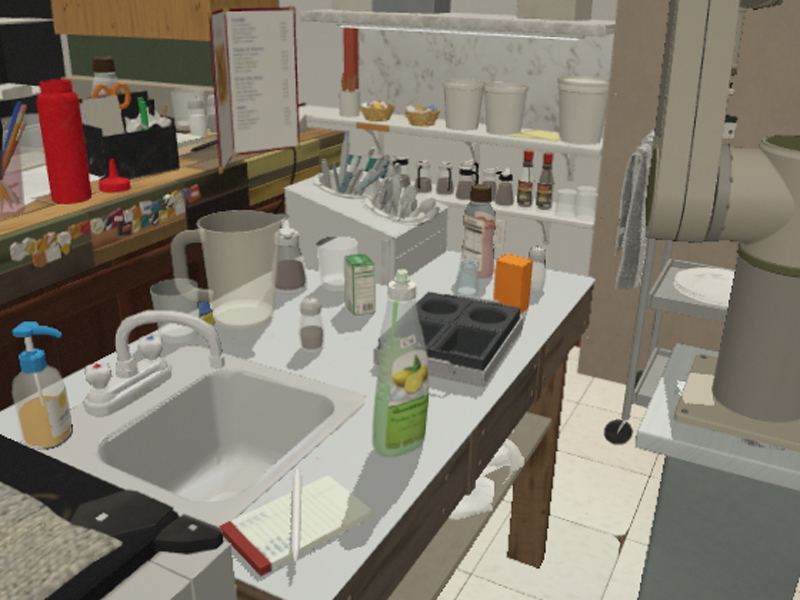

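View pics/top0b.png

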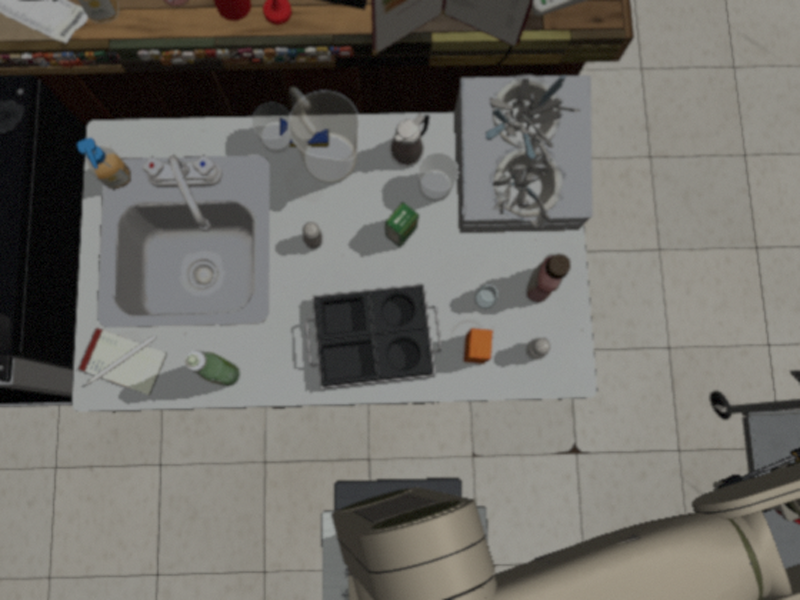

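The scene view shows shakers at (311,323) and (538,268), the green tea at (359,283), the sauce at (479,230), the soap at (402,370) and the caddy at about (455,330). The top view shows the same things at (312,235), (539,347), (402,222), (550,270), (210,367) and (375,335). I'll enlarge these.

Run:
```python
from h import *
t=load('top0')['image'];s=load('scene0')['image']
r=lambda im,x,y,w,h,k:cv2.resize(im[y:y+h,x:x+w],None,fx=k,fy=k,interpolation=cv2.INTER_CUBIC)
# top caddy crop: x200-400,y 140-290 x4
cv2.imwrite('pics/tc.png',r(t,205,135,200,150,4))
cv2.imwrite('pics/sc.png',r(s,200,120,190,150,4))
```

```text
(no output)
```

View pics/tc.png

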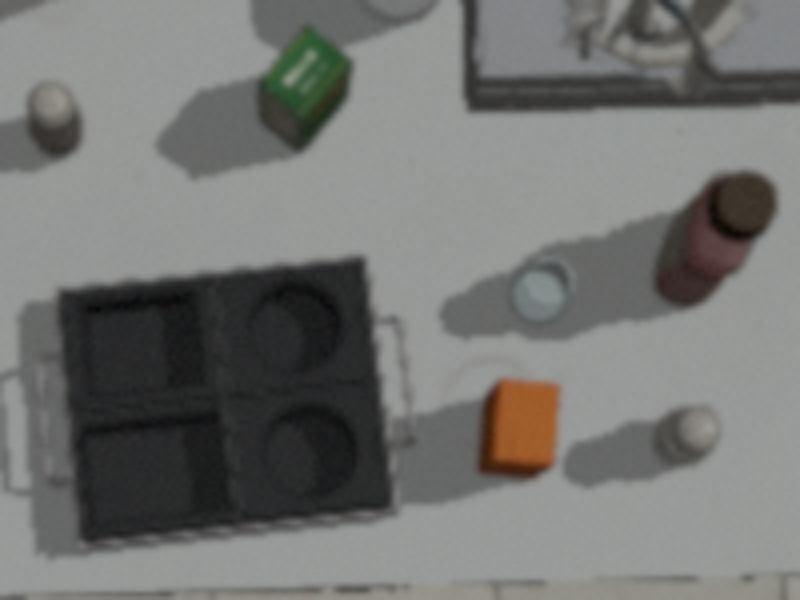

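View pics/sc.png

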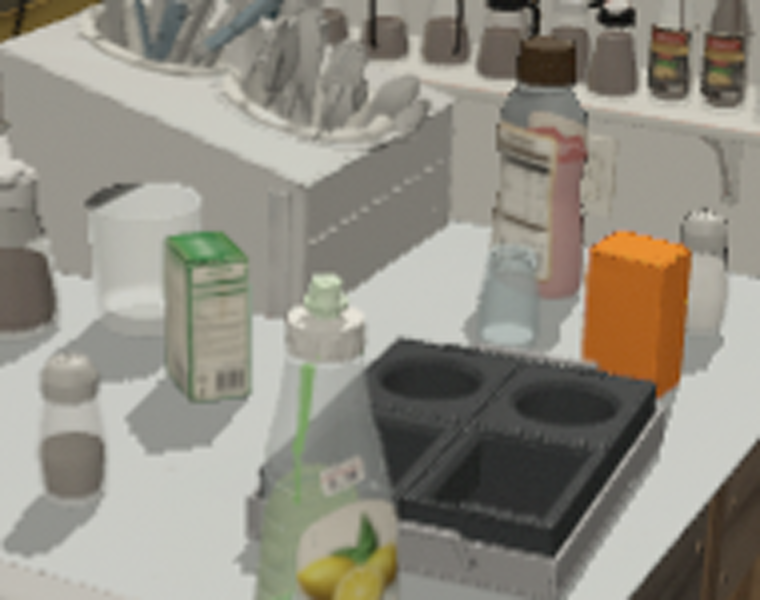

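The top crop shows:
- box well at about (145,345) and bottle well at about (152,470)
- round wells at (295,328) and (311,450)
- sauce cap at (743,204)
- salt top at (698,427) and pepper top at (52,100)
- tea top corners at (308,28), (350,66), (305,115) and (262,78)

In the scene crop, the white salt is at (706,215), the pepper top at (70,358) and the sauce cap at (548,45).

Run:
```python
from h import *
t=load('top0');s=load('scene0')
T=lambda x,y:(t,205+x/4-.4,135+y/4-.4)
S=lambda x,y:(s,200+x/4-.4,120+y/4-.4)
for n,a,b in [('salt',(700,424),(706,212)),('pepper',(51,98),(70,354)),('sauce',(743,204),(548,42)),('tea L',(262,78),(168,238)),('tea F',(305,115),(192,262)),('tea R',(350,66),(245,258)),('w1',(295,328),(430,378)),('w2',(311,450),(565,405)),('orange R',(558,383),(0,0))]:
    p,e=tri([T(*a),S(*b)]);print(n,p.round(4),np.round(e,4))
for n,a,z in [('salt',(700,424),.09),('pepper',(51,98),.09),('sauce',(743,204),.188),('tA',(308,28),.1),('tR',(350,66),.1),('tF',(305,115),.1),('tL',(262,78),.1),('w1',(295,328),.046),('w2',(311,450),.046),('c1',(62,292),.046),('c2',(362,260),.046),('c3',(392,505),.046),('c4',(85,540),.046),('bx',(85,300),.046),('bx',(198,292),.046),('bx',(210,390),.046),('bx',(90,402),.046),('bt',(80,430),.046),('bt',(216,415),.046),('bt',(228,510),.046),('bt',(90,525),.046),('sauce foot',(685,285),.0),('empty',(545,275),.068)]:
    print(n,atz(*T(*a),z).round(4))
```

```text
salt [ 0.4515 -0.2694  0.0869] [0.0019 0.0019]
pepper [0.6902 0.168  0.0898] [0.0014 0.0014]
sauce [ 0.5822 -0.2838  0.1883] [0.0003 0.0003]
tea L [0.7025 0.025  0.1119] [0.007 0.007]
tea F [ 0.6906 -0.0007  0.0874] [0.0158 0.0158]
tea R [ 0.7041 -0.044   0.0799] [0.0091 0.0091]
w1 [0.5333 0.0027 0.045 ] [0.0003 0.0003]
w2 [ 0.4468 -0.0063  0.0426] [0.0003 0.0003]
orange R [ 0.6215 -0.0274  0.2675] [0.202 0.202]
salt [ 0.4529 -0.2682  0.09  ]
pepper [0.6915 0.1687 0.09  ]
sauce [ 0.5825 -0.2838  0.188 ]
tA [ 0.7348 -0.011   0.1   ]
tR [ 0.7067 -0.0393  0.1   ]
tF [ 0.6724 -0.0071  0.1   ]
tL [0.6995 0.0219 0.1   ]
w1 [0.5328 0.0026 0.046 ]
w2 [ 0.4467 -0.0061  0.046 ]
c1 [0.5625 0.1658 0.046 ]
c2 [ 0.5804 -0.046   0.046 ]
c3 [ 0.4072 -0.0609  0.046 ]
c4 [0.3885 0.1512 0.046 ]
bx [0.5564 0.1497 0.046 ]
bx [0.5602 0.0702 0.046 ]
bx [0.4904 0.0632 0.046 ]
bx [0.4841 0.1469 0.046 ]
bt [0.4646 0.154  0.046 ]
bt [0.4728 0.0593 0.046 ]
bt [0.4066 0.0524 0.046 ]
bt [0.3987 0.1477 0.046 ]
sauce foot [ 0.5654 -0.2834  0.    ]
empty [ 0.5622 -0.1717  0.068 ]
```

```bash
cat >> h.py <<'E'
def go(x,y,z,yaw=None):
    """shift in tool axes + turn needed from the measured pose; tool assumed pointing down"""
    s=status.read_state();M=R.from_rotvec(s['orientation']).as_matrix()
    d=M.T@(np.array([x,y,z])-s['tool_pos']);a=np.degrees(np.arctan2(M[1,0],M[0,0]))
    t=0 if yaw is None else -((yaw-a+180)%360-180)
    print('shift',d.round(4),'turn',round(t,1),'| yaw',a.round(1),'pos',s['tool_pos'].round(4),'tilt',M[:,2].round(3))
E
python3 -c "
from h import *
go(.5,-.25,.30,0)"
```

```text
shift [ 0.3884 -0.1977 -0.0648] turn 19.4 | yaw 19.4 pos [ 0.1993 -0.5655  0.2348] tilt [-0.     0.001 -1.   ]
```

{"method": "servo_tool", "body": {"plan": "0.01 0 -0.03 2; 0.04 -0.02 -0.065 5; 0.08 -0.04 -0.065 9; 0.115 -0.06 -0.065 13; 0.15 -0.077 -0.065 17; 0.187 -0.095 -0.065 19.4; 0.224 -0.114 -0.065 19.4; 0.26 -0.133 -0.065 19.4; 0.297 -0.152 -0.065 19.4; 0.334 -0.17 -0.065 19.4; 0.37 -0.189 -0.065 19.4; 0.388 -0.198 -0.065 19.4"}}

```text
t: 1.15
tool_pos: [0.5018, -0.2465, 0.3003]
orientation: [-3.14, -0.004, -0.001]
force: [0.0, -1.1, 0.9]
opening: 0.0929
gripper_force: 0.0
```

{"method": "servo_tool", "body": {"plan": "0 0 0 0; 0 0 0 0; 0 0 0 0"}}

```text
t: 1.4
tool_pos: [0.4991, -0.2505, 0.3003]
orientation: [3.142, 0.001, -0.001]
force: [-0.5, 0.1, 0.3]
opening: 0.0927
gripper_force: 0.0
```

```bash
python3 -c "
from h import *
c=save('wrist','w1');cv2.imwrite('pics/w1b.png',cv2.resize(c['image'],(800,600),interpolation=cv2.INTER_CUBIC));go(.5,-.25,.30,0)"
```

```text
shift [ 0.0011 -0.001   0.0004] turn -0.0 | yaw -0.0 pos [ 0.4989 -0.251   0.3004] tilt [-0.001 -0.    -1.   ]
```

View pics/w1b.png

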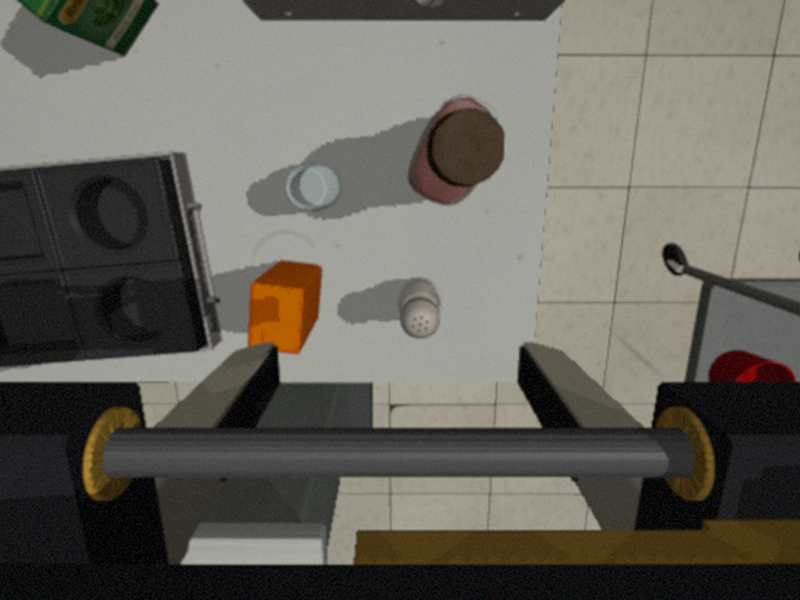

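The wrist view shows the salt's dome at (421,317), the sauce cap at (466,146), the empty shaker at (313,188), the orange box at (285,305) and the round wells at (112,213) and (140,307).

Run:
```python
from h import *
c=load('w1');t=load('top0')
W=lambda x,y:(c,x*.7-.15,y*.7-.15)
T=lambda x,y:(t,205+x/4-.4,135+y/4-.4)
for n,a,b in [('salt',(421,316),(700,424)),('sauce',(466,146),(743,204)),('w1',(112,213),(295,328)),('w2',(140,307),(311,450))]:
    p,e=tri([W(*a),T(*b)]);print(n,p.round(4),np.round(e,4))
print('salt',atz(*W(421,317),.088).round(4),'sauce',atz(*W(466,146),.188).round(4),'w',atz(*W(112,213),.046).round(4),atz(*W(140,307),.046).round(4))
im=c['image'];cv2.imwrite('pics/sau.png',cv2.resize(im[50:160,255:375],(720,660)) [:600])
go(.453,-.269,.10,0)
```

```text
salt [ 0.4539 -0.2691  0.0836] [0.0005 0.0005]
sauce [ 0.5845 -0.287   0.1776] [0.0008 0.0008]
w1 [0.5344 0.0025 0.0381] [0.0002 0.0002]
w2 [ 0.4475 -0.0068  0.0343] [0.0006 0.0006]
salt [ 0.4546 -0.2684  0.088 ] sauce [ 0.5836 -0.2862  0.188 ] w [ 0.5353 -0.0022  0.046 ] [ 0.4505 -0.014   0.046 ]
shift [-0.0457  0.018   0.2005] turn -0.0 | yaw -0.0 pos [ 0.4989 -0.251   0.3004] tilt [-0.001 -0.    -1.   ]
```

View pics/sau.png

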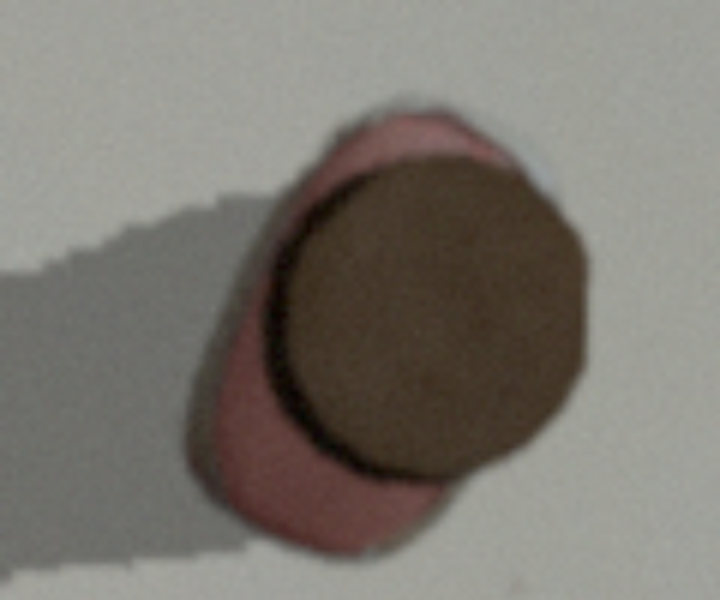

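Salt is at (0.454, -0.2687). The fingers are narrowed to clear the orange box before I descend. The crop shows the sauce's long axis leaning up and to the right, with the body's ends at (360,550) and (430,105).

{"method": "servo_tool", "body": {"plan": "-0.015 0.006 0 0; -0.035 0.014 0.02 0; -0.045 0.018 0.05 0; -0.045 0.018 0.085 0; -0.045 0.018 0.12 0; -0.045 0.018 0.155 0; -0.045 0.018 0.185 0; -0.045 0.018 0.21 0; -0.045 0.018 0.228 0; -0.045 0.018 0.235 0; -0.045 0.018 0.235 0; -0.045 0.018 0.235 0", "grip": -0.5, "grip_force": 15}}

```text
t: 2.45
tool_pos: [0.4543, -0.2691, 0.0663]
orientation: [3.141, -0.002, 0.0]
force: [0.1, -0.4, -0.1]
opening: 0.0699
gripper_force: 0.0
```

{"method": "servo_tool", "body": {"plan": "0 0 0 0; 0 0 0 0; 0 0 0 0; 0 0 0 0; 0 0 0 0; 0 0 0 0; 0 0 0 0; 0 0 0 0", "grip": 1}}

```text
t: 3.12
tool_pos: [0.4548, -0.2684, 0.066]
orientation: [3.141, 0.0, 0.001]
force: [-0.8, -0.2, 2.5]
opening: 0.0355
gripper_force: 14.6
```

{"method": "servo_tool", "body": {"plan": "0 0 -0.01 0; 0 0 -0.035 0; 0 0 -0.07 0; 0 -0.005 -0.105 0; 0 -0.02 -0.14 0; -0.004 -0.05 -0.17 0; -0.01 -0.085 -0.185 0; -0.015 -0.12 -0.185 0; -0.02 -0.155 -0.185 0; -0.025 -0.19 -0.185 0; -0.03 -0.225 -0.185 0; -0.034 -0.26 -0.185 0"}}

```text
t: 4.12
tool_pos: [0.4195, -0.0066, 0.2511]
orientation: [-3.141, 0.0, -0.0]
force: [1.4, 0.8, -0.7]
opening: 0.0358
gripper_force: 14.4
```

{"method": "servo_tool", "body": {"plan": "0 -0.03 0 0; 0 -0.045 0 0; 0 -0.05 0 0; 0 -0.05 0 0; 0 -0.05 0 0; 0 -0.05 0 0"}}

```text
t: 4.62
tool_pos: [0.4205, 0.0409, 0.2506]
orientation: [3.141, -0.001, -0.0]
force: [0.4, 0.2, -1.8]
opening: 0.0354
gripper_force: 14.4
```

```bash
python3 -c "
from h import *
c=save('wrist','w2');cv2.imwrite('pics/w2b.png',cv2.resize(c['image'],(800,600),interpolation=cv2.INTER_CUBIC));go(.446,-.006,.20,0);s=status.read_state();print(s['opening'],s['gripper_force'])"
```

```text
shift [0.0255 0.0467 0.0506] turn -0.1 | yaw -0.1 pos [0.4205 0.0407 0.2506] tilt [-0. -0. -1.]
0.035924097784078304 14.389909167657606
```

View pics/w2b.png

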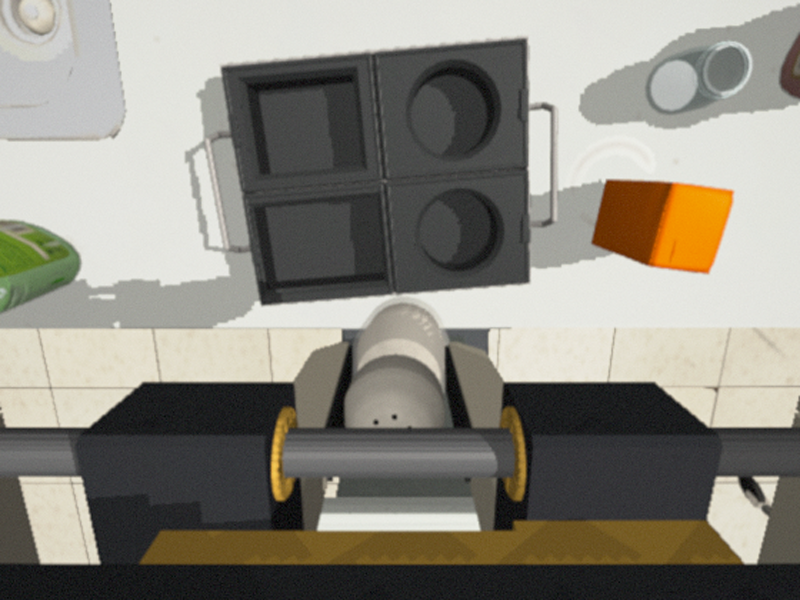

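The held salt and the whole caddy are in view. Insert corners are at (222,68), (527,39), (530,282) and (262,304). Round well centres are at (454,109) and (459,229).

Run:
```python
from h import *
c=load('w2');t=load('top0')
W=lambda x,y:(c,x*.7-.15,y*.7-.15)
T=lambda x,y:(t,205+x/4-.4,135+y/4-.4)
L=[('c1',(222,68),(62,292)),('c2',(527,39),(362,260)),('c3',(530,282),(392,505)),('c4',(262,304),(85,540)),('w1',(454,109),(295,328)),('w2',(459,229),(311,450))]
P=[]
for n,a,b in L:
    p,e=tri([W(*a),T(*b)]);q=atz(*W(*a),.046);P.append(q);print(n,p.round(4),np.round(e,4),'at46',q.round(4))
P=np.array(P)[:,:2];m=P[:4].mean(0)
v=(P[1]+P[2]-P[0]-P[3])/2;u=(P[0]+P[1]-P[2]-P[3])/2
print('centre',m,np.linalg.norm(u),np.linalg.norm(v),np.degrees(np.arctan2(u[1],u[0])),np.degrees(np.arctan2(v[1],v[0]))+90)
a=np.radians(4.85)
for q in((1,-1),(-1,-1),(1,1),(-1,1)):
    x,y=.044*q[0],.054*q[1];print(q,m+[x*np.cos(a)-y*np.sin(a),x*np.sin(a)+y*np.cos(a)])
```

```text
c1 [0.5628 0.1662 0.0423] [0.0004 0.0004] at46 [0.5617 0.1649 0.046 ]
c2 [ 0.5788 -0.0458  0.0519] [0.0004 0.0004] at46 [ 0.5798 -0.0473  0.046 ]
c3 [ 0.4074 -0.0613  0.0472] [0.0005 0.0005] at46 [ 0.4074 -0.0621  0.046 ]
c4 [0.3887 0.1514 0.0428] [0.0001 0.0001] at46 [0.3896 0.1503 0.046 ]
w1 [0.5338 0.0021 0.0459] [0.001 0.001] at46 [0.5347 0.0016 0.046 ]
w2 [ 0.4478 -0.0063  0.0355] [0.0001 0.0001] at46 [ 0.4491 -0.0048  0.046 ]
centre [0.48463473 0.0514318 ] 0.17286979042611259 0.21304805946834007 4.86596233349047 4.834234236091206
(1, -1) [0.53304275 0.00134524]
(-1, -1) [ 0.44535784 -0.00609493]
(1, 1) [0.52391163 0.10895854]
(-1, 1) [0.43622671 0.10151837]
```

{"method": "servo_tool", "body": {"plan": "0.008 0.015 0 0; 0.018 0.034 0 0; 0.026 0.046 0.01 0; 0.026 0.046 0.035 0; 0.026 0.046 0.065 0; 0.026 0.046 0.095 0; 0.026 0.046 0.125 0; 0.026 0.046 0.148 0; 0.026 0.046 0.162 0; 0.026 0.046 0.17 0; 0.026 0.046 0.173 0; 0.026 0.046 0.173 0"}}

```text
t: 5.67
tool_pos: [0.4468, -0.0049, 0.0779]
orientation: [3.141, -0.001, -0.0]
force: [-0.2, -0.3, -1.0]
opening: 0.0353
gripper_force: 14.7
```

{"method": "servo_tool", "body": {"plan": "0 0 0 0; 0 0 0 0; 0 0 0 0; 0 0 0 0; 0 0 0 0; 0 0 0 0", "grip": -0.4}}

```text
t: 6.17
tool_pos: [0.4467, -0.0042, 0.0779]
orientation: [3.142, 0.0, 0.001]
force: [-0.3, 0.5, 0.8]
opening: 0.0645
gripper_force: 0.0
```

{"method": "servo_tool", "body": {"plan": "0 0 -0.005 0; 0 0 -0.02 0; 0 0 -0.045 0; 0 0 -0.08 0; 0 0 -0.115 0; 0 0 -0.145 0; 0 0 -0.17 0; 0 0 -0.17 0"}}

```text
t: 6.83
tool_pos: [0.4492, -0.0045, 0.2545]
orientation: [3.14, 0.001, 0.015]
force: [0.3, 0.1, 0.8]
opening: 0.0652
gripper_force: 0.0
```

```bash
python3 -c "
from h import *
go(.66,.12,.30,0)"
```

```text
shift [ 0.2113 -0.1244 -0.0436] turn 0.0 | yaw 0.0 pos [ 0.4492 -0.0045  0.2545] tilt [ 0.01  -0.001 -1.   ]
```

{"method": "servo_tool", "body": {"plan": "0.01 -0.005 -0.01 0; 0.03 -0.015 -0.03 0; 0.06 -0.033 -0.05 0; 0.09 -0.05 -0.052 0; 0.12 -0.067 -0.052 0; 0.15 -0.083 -0.052 0; 0.168 -0.093 -0.052 0; 0.173 -0.095 -0.052 0; 0.173 -0.095 -0.052 0; 0.173 -0.095 -0.052 0; 0.173 -0.095 -0.052 0"}}

```text
t: 7.75
tool_pos: [0.6187, 0.0902, 0.2997]
orientation: [3.141, -0.0, -0.001]
force: [-0.3, 0.3, -0.8]
opening: 0.0648
gripper_force: 0.0
```

```bash
python3 -c "
from h import *
c=save('wrist','w3');cv2.imwrite('pics/w3b.png',cv2.resize(c['image'],(800,600),interpolation=cv2.INTER_CUBIC));go(.69,.168,.20,0)"
```

```text
shift [ 0.0712 -0.0779  0.1   ] turn -0.0 | yaw -0.0 pos [0.6187 0.0901 0.3   ] tilt [ 0. -0. -1.]
```

View pics/w3b.png

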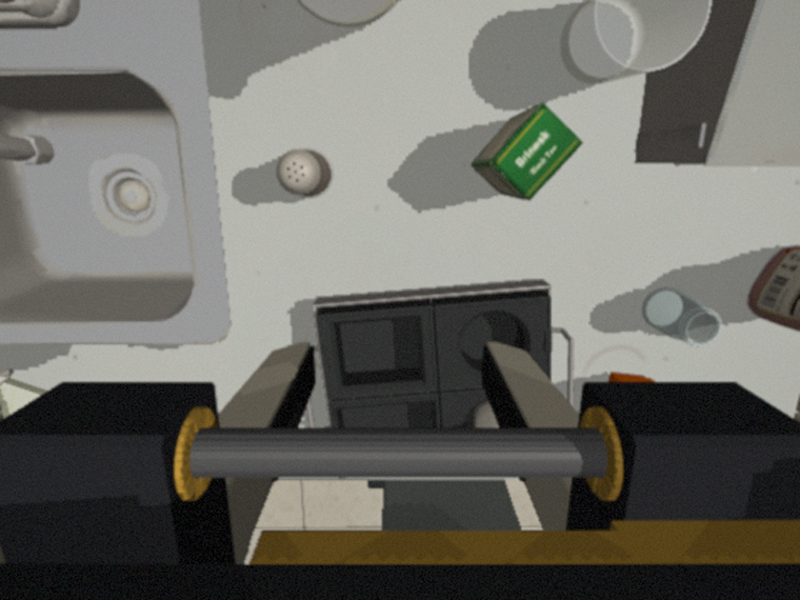

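The pepper's dome is at (299,171). The tea's green top spans roughly (543,104), (581,143), (530,198) and (480,160), so I'll segment it.

Run:
```python
from h import *
c=load('w3');t=load('top0')
W=lambda x,y:(c,x*.7-.15,y*.7-.15)
T=lambda x,y:(t,205+x/4-.4,135+y/4-.4)
p,e=tri([W(299,171),T(51,98)]);print('pepper',p.round(4),e,atz(*W(299,171),.088).round(4))
im=c['image'];cv2.imwrite('pics/tea.png',cv2.resize(im[65:145,320:415],(712,600),interpolation=cv2.INTER_CUBIC))
```

```text
pepper [0.6907 0.167  0.0902] [np.float64(0.0017509635715685806), np.float64(0.0017509635715686697)] [0.69   0.1658 0.088 ]
```

View pics/tea.png

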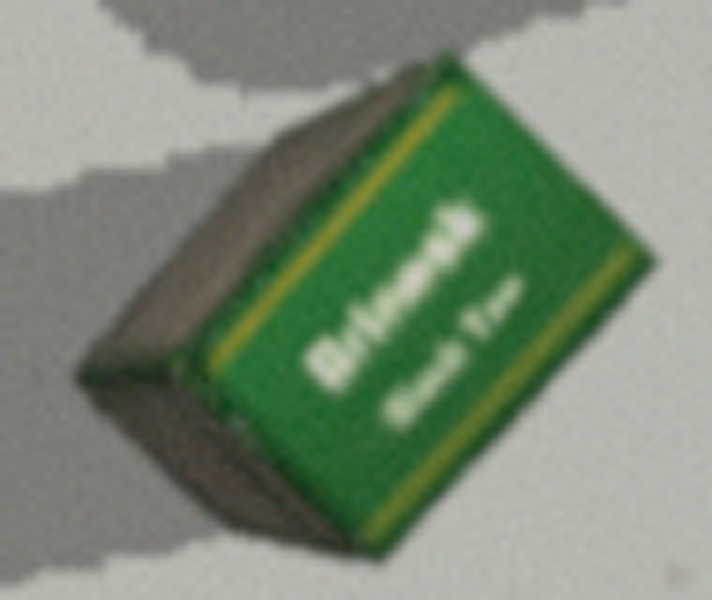

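Tea top corners in the crop are at (450,55), (655,258), (380,555) and (185,358). Now I'll fetch the pepper at about (0.690, 0.1665).

Run:
```python
from h import *
c=load('w3');t=load('top0')
P=[]
for a,b in [((450,55),(308,28)),((655,258),(350,66)),((380,555),(305,115)),((185,358),(262,78))]:
    o=(c,320+a[0]/7.495-.43,65+a[1]/7.5-.43);p,e=tri([o,(t,205+b[0]/4-.4,135+b[1]/4-.4)])
    q=atz(*o,.1);P.append(q[:2]);print(p.round(4),np.round(e,4),q.round(4))
P=np.array(P);m=P.mean(0);u=(P[0]+P[1]-P[2]-P[3])/2;v=(P[1]+P[2]-P[0]-P[3])/2
for w in(u,v):print(np.linalg.norm(w),np.degrees(np.arctan2(w[1],w[0])))
print(m);go(.6903,.1665,.066,0)
```

```text
[ 0.7365 -0.0114  0.096 ] [0.0004 0.0004] [ 0.7362 -0.0104  0.1   ]
[ 0.7092 -0.0405  0.0969] [0.0018 0.0018] [ 0.7104 -0.0406  0.1   ]
[ 0.6713 -0.0063  0.1016] [0.001 0.001] [ 0.6706 -0.0059  0.1   ]
[0.6978 0.0228 0.1036] [0.0011 0.0011] [0.6973 0.023  0.1   ]
0.0520967789953948 -40.86847179313374
0.03950314130507428 -131.6278666786159
[ 0.70362554 -0.00846392]
shift [ 0.0715 -0.0764  0.234 ] turn -0.0 | yaw -0.0 pos [0.6187 0.0901 0.3   ] tilt [ 0. -0. -1.]
```

{"method": "servo_tool", "body": {"plan": "0.015 -0.016 0 0; 0.038 -0.042 0 0; 0.06 -0.064 0.02 0; 0.07 -0.077 0.05 0; 0.071 -0.077 0.085 0; 0.071 -0.077 0.12 0; 0.071 -0.077 0.155 0; 0.071 -0.077 0.185 0; 0.071 -0.077 0.21 0; 0.071 -0.077 0.227 0; 0.071 -0.077 0.234 0; 0.071 -0.077 0.234 0", "grip": -0.6}}

```text
t: 8.8
tool_pos: [0.6887, 0.167, 0.0637]
orientation: [3.141, -0.001, -0.006]
force: [-0.5, 0.1, -0.3]
opening: 0.0745
gripper_force: 0.0
```

{"method": "servo_tool", "body": {"plan": "0 0 0 0; 0 0 0 0; 0 0 0 0; 0 0 0 0; 0 0 0 0; 0 0 0 0; 0 0 0 0; 0 0 0 0", "grip": 1}}

```text
t: 9.47
tool_pos: [0.6908, 0.168, 0.0661]
orientation: [-3.141, -0.0, -0.001]
force: [0.1, 0.3, 2.4]
opening: 0.0354
gripper_force: 14.8
```

{"method": "servo_tool", "body": {"plan": "0 0 -0.01 0; 0 0 -0.035 0; 0 0 -0.07 0; 0 0 -0.105 0; -0.01 0.012 -0.135 0; -0.03 0.033 -0.15 0; -0.055 0.06 -0.15 0; -0.08 0.087 -0.15 0; -0.105 0.113 -0.15 0; -0.13 0.14 -0.15 0; -0.15 0.158 -0.15 0; -0.157 0.166 -0.15 0"}}

```text
t: 10.47
tool_pos: [0.5312, -0.0003, 0.2161]
orientation: [3.141, -0.002, -0.001]
force: [-0.4, -0.0, -1.1]
opening: 0.0352
gripper_force: 14.6
```

{"method": "servo_tool", "body": {"plan": "0 0 0 0; 0 0 0.01 0; 0 0 0.035 0; 0 0 0.065 0; 0 0 0.09 0; 0 0 0.113 0; 0 0 0.128 0; 0 0 0.135 0; 0 0 0.138 0; 0 0 0.138 0; 0 0 0.138 0"}}

```text
t: 11.38
tool_pos: [0.5344, 0.0026, 0.0778]
orientation: [-3.141, -0.002, -0.001]
force: [0.1, -0.6, -0.9]
opening: 0.0357
gripper_force: 14.8
```

{"method": "servo_tool", "body": {"plan": "0 0 0 0; 0 0 0 0; 0 0 0 0; 0 0 0 0; 0 0 0 0; 0 0 0 0", "grip": -0.4}}

```text
t: 11.88
tool_pos: [0.5336, 0.0017, 0.0778]
orientation: [3.142, 0.0, 0.0]
force: [0.1, 0.1, 0.7]
opening: 0.0652
gripper_force: 0.0
```

{"method": "servo_tool", "body": {"plan": "0 0 -0.005 0; 0 0 -0.02 0; 0 0 -0.045 0; 0 0 -0.08 0; 0 0 -0.115 0; 0 0 -0.145 0; 0 0 -0.17 0; 0 0 -0.17 0"}}

```text
t: 12.55
tool_pos: [0.5364, 0.0015, 0.2552]
orientation: [3.141, 0.0, 0.016]
force: [1.0, -0.7, 0.8]
opening: 0.0654
gripper_force: 0.0
```

```bash
python3 -c "
from h import *
go(.7036,-.0085,.25,48.8);go(.7036,-.0085,.25,-41.2)"
```

```text
shift [0.1671 0.0101 0.0069] turn -48.8 | yaw 0.0 pos [0.5364 0.0015 0.2552] tilt [ 0.01  -0.001 -1.   ]
shift [0.1671 0.0101 0.0069] turn 41.2 | yaw 0.0 pos [0.5364 0.0015 0.2552] tilt [ 0.01  -0.001 -1.   ]
```

Run:
```python
from h import *
c=load('w3');s=load('scene0')
W=lambda x,y:(c,x*.7-.15,y*.7-.15)
S=lambda x,y:(s,200+x/4-.4,120+y/4-.4)
print('glass base C,left,bottom',[atz(*W(*a),0.).round(3) for a in((603,40),(563,40),(603,82))])
print('glass scene base front',atz(*S(145,330),0).round(3),'corner box base',atz(*W(637,160),0).round(3))
for z in(.08,.1,.12):print('rim C,left/bottom at z',z,[atz(*W(*a),z).round(3) for a in((653,17),(597,17),(653,72))],'scene rim front',atz(*S(148,238),z).round(3))
```

```text
glass base C,left,bottom [array([ 0.801, -0.088,  0.   ]), array([ 0.801, -0.053,  0.   ]), array([ 0.767, -0.092,  0.   ])]
glass scene base front [ 0.789 -0.066  0.   ] corner box base [ 0.7   -0.132  0.   ]
rim C,left/bottom at z 0.08 [array([ 0.796, -0.09 ,  0.08 ]), array([ 0.796, -0.05 ,  0.08 ]), array([ 0.76 , -0.096,  0.08 ])] scene rim front [ 0.77  -0.043  0.08 ]
rim C,left/bottom at z 0.1 [array([ 0.79 , -0.081,  0.1  ]), array([ 0.79 , -0.043,  0.1  ]), array([ 0.756, -0.085,  0.1  ])] scene rim front [0.74  0.003 0.1  ]
rim C,left/bottom at z 0.12 [array([ 0.785, -0.071,  0.12 ]), array([ 0.784, -0.035,  0.12 ]), array([ 0.753, -0.075,  0.12 ])] scene rim front [0.71  0.049 0.12 ]
```

{"method": "servo_tool", "body": {"plan": "0.01 0 0 -3; 0.03 0.002 0 -9; 0.06 0.004 0 -16; 0.09 0.006 0 -23; 0.12 0.008 0 -30; 0.145 0.009 0 -37; 0.163 0.01 0 -44; 0.17 0.01 0 -48.8; 0.17 0.01 0 -48.8; 0.17 0.01 0.01 -48.8; 0.17 0.01 0.03 -48.8; 0.17 0.01 0.03 -48.8", "grip": -0.8}}

```text
t: 13.55
tool_pos: [0.7009, -0.008, 0.2127]
orientation: [-2.86, -1.292, 0.009]
force: [-1.0, -0.3, -2.2]
opening: 0.0835
gripper_force: 0.0
```

{"method": "servo_tool", "body": {"plan": "0 0 0.01 0; 0 0 0.04 0; 0 0 0.07 0; 0 0 0.1 0; 0 0 0.125 0; 0 0 0.14 0; 0 0 0.148 0; 0 0 0.148 0; 0 0 0.148 0"}}

```text
t: 14.3
tool_pos: [0.7042, -0.0082, 0.071]
orientation: [2.86, 1.297, 0.002]
force: [-0.5, -0.1, 0.7]
opening: 0.084
gripper_force: 0.0
```

```bash
python3 -c "
from h import *
go(.7036,-.0085,.07,48.8)
c=save('wrist','w4');cv2.imwrite('pics/w4b.png',cv2.resize(c['image'],(800,600),interpolation=cv2.INTER_CUBIC))"
```

```text
shift [-0.0006 -0.0002  0.001 ] turn -0.0 | yaw 48.8 pos [ 0.7042 -0.0082  0.071 ] tilt [ 0.001 -0.    -1.   ]
```

View pics/w4b.png

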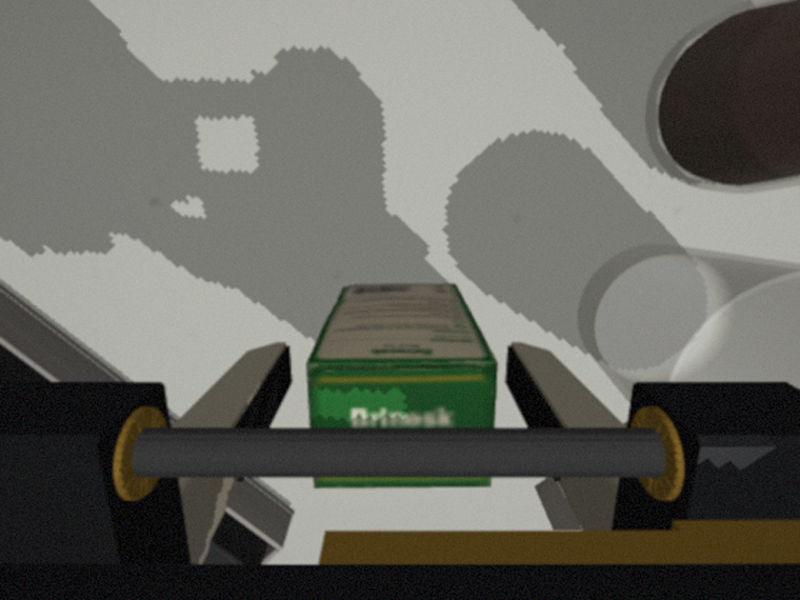

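The tea box sits centred and square between the fingers and the glass is clear, so I'll close.

{"method": "servo_tool", "body": {"plan": "0 0 0 0; 0 0 0 0; 0 0 0 0; 0 0 0 0; 0 0 0 0; 0 0 0 0; 0 0 0 0", "grip": 1, "grip_force": 10}}

```text
t: 14.93
tool_pos: [0.7039, -0.0082, 0.0703]
orientation: [2.86, 1.298, 0.001]
force: [0.3, 0.7, 4.0]
opening: 0.0583
gripper_force: 10.0
```

{"method": "servo_tool", "body": {"plan": "0 0 -0.01 0; 0 0 -0.035 0; 0 0 -0.07 0; 0 0 -0.105 0; 0 0 -0.135 0; 0 0 -0.15 0; 0 0 -0.15 0"}}

```text
t: 15.52
tool_pos: [0.7059, -0.0083, 0.2264]
orientation: [2.857, 1.296, 0.012]
force: [0.6, 0.6, 0.8]
opening: 0.0583
gripper_force: 10.0
```

```bash
python3 -c "
from h import *
go(.524,.1095,.22,4.85)
go(.524,.1095,.083,4.85)"
```

```text
shift [-0.0312 -0.2145  0.0047] turn 44.0 | yaw 48.8 pos [ 0.7059 -0.0083  0.2264] tilt [ 0.009 -0.001 -1.   ]
shift [-0.0319 -0.2155  0.1417] turn 44.0 | yaw 48.8 pos [ 0.7059 -0.0083  0.2264] tilt [ 0.009 -0.001 -1.   ]
```

{"method": "servo_tool", "body": {"plan": "-0.002 -0.012 0 3; -0.006 -0.035 0 8; -0.01 -0.06 0 14; -0.014 -0.088 0 20; -0.018 -0.117 0 26; -0.022 -0.146 0 32; -0.025 -0.174 0 38; -0.028 -0.197 0 43; -0.03 -0.21 0 44; -0.03 -0.213 0 44; -0.03 -0.213 0 44; -0.03 -0.213 0 44"}}

```text
t: 16.52
tool_pos: [0.5236, 0.1092, 0.2189]
orientation: [3.138, 0.134, -0.001]
force: [-0.7, -0.7, -1.3]
opening: 0.0586
gripper_force: 10.0
```

Run:
```python
from h import *
c=load('w4');W=lambda x,y:(c,x*.7-.15,y*.7-.15)
a=np.radians(48.8);X=np.array([np.cos(a),np.sin(a),0]);Y=np.array([np.sin(a),-np.cos(a),0])
for q in((310,362),(495,362),(402,487)):
    d=atz(*W(*q),.1)-[.7042,-.0082,0];print(d@X,d@Y)
go(.524,.1095,.083,4.85)
c=save('wrist','w5');cv2.imwrite('pics/w5b.png',cv2.resize(c['image'],(800,600),interpolation=cv2.INTER_CUBIC))
```

```text
0.021158324665916165 -0.025638752926197727
0.021119988364140644 0.025965245405588453
-0.01960291998559275 8.929115394304236e-05
shift [ 0.0005 -0.0003  0.1359] turn 0.0 | yaw 4.9 pos [0.5236 0.1092 0.2189] tilt [-0.001 -0.    -1.   ]
```

View pics/w5b.png

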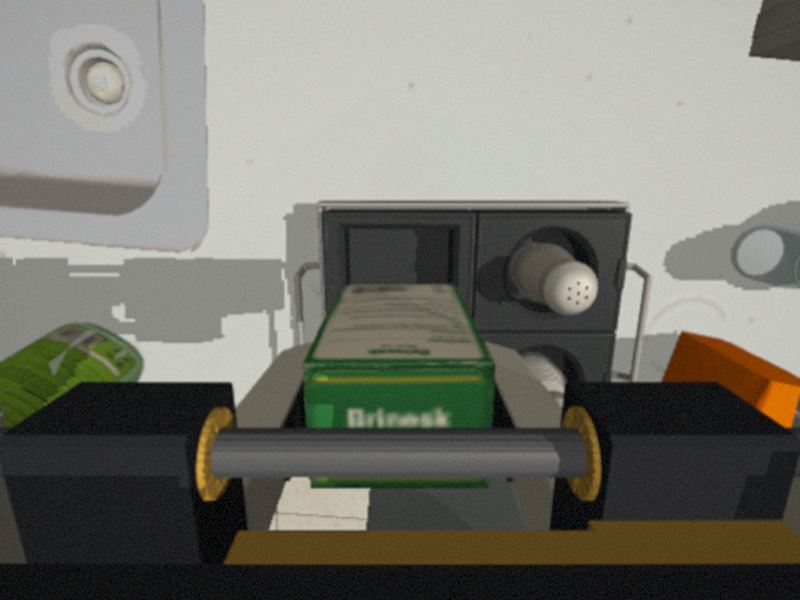

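The box is centred on the TCP and the pepper stands upright at (575,285). I'll lower the box.

{"method": "servo_tool", "body": {"plan": "0 0 0.008 0; 0 0 0.03 0; 0 0 0.06 0; 0 0 0.085 0; 0 0 0.105 0; 0 0 0.12 0; 0 0 0.13 0; 0 0 0.135 0; 0 0 0.137 0; 0 0 0.137 0; 0 0 0.137 0"}}

```text
t: 17.48
tool_pos: [0.5243, 0.1096, 0.0836]
orientation: [-3.139, -0.132, -0.002]
force: [0.4, -0.1, -1.0]
opening: 0.0583
gripper_force: 10.0
```

{"method": "servo_tool", "body": {"plan": "0 0 0 0; 0 0 0 0; 0 0 0 0; 0 0 0 0; 0 0 0 0", "grip": -0.6}}

```text
t: 17.9
tool_pos: [0.5237, 0.1096, 0.083]
orientation: [-3.139, -0.132, -0.001]
force: [0.1, -0.5, 0.1]
opening: 0.0742
gripper_force: 0.0
```

{"method": "servo_tool", "body": {"plan": "0 0 -0.005 0; 0 0 -0.02 0; 0 0 -0.045 0; 0 0 -0.08 0; 0 0 -0.115 0; 0 0 -0.15 0; 0 0 -0.185 0; 0 0 -0.22 0; 0 0 -0.25 0; 0 0 -0.26 0; 0 0 -0.26 0"}}

```text
t: 18.82
tool_pos: [0.5248, 0.1097, 0.3468]
orientation: [-3.138, -0.132, -0.01]
force: [0.7, -0.7, -0.3]
opening: 0.0746
gripper_force: 0.0
```

Run:
```python
from h import *
go(.53,-.27,.345,0)
# sauce body axis from w1: outline of body in crop (720x660 scale 6 from x255,y50)
c=load('w1')
t=load('top0')
Q=lambda x,y:(c,255+x/6-.42,50+y/6-.42)
for z in(.0,.05,.11,.15):
  print(z,[atz(*Q(*a),z).round(4).tolist() for a in((190,430),(360,550),(425,105),(545,180))])
```

```text
shift [-0.0267  0.3788  0.0015] turn 4.8 | yaw 4.8 pos [0.5248 0.1097 0.3468] tilt [ 0.007  0.001 -1.   ]
0.0 [[0.5679, -0.2599, 0.0], [0.5415, -0.2987, 0.0], [0.6354, -0.3099, 0.0], [0.6204, -0.3365, 0.0]]
0.05 [[0.5683, -0.2588, 0.05], [0.5448, -0.2933, 0.05], [0.6283, -0.3032, 0.05], [0.6149, -0.3269, 0.05]]
0.11 [[0.5687, -0.2574, 0.11], [0.5488, -0.2867, 0.11], [0.6197, -0.2952, 0.11], [0.6083, -0.3153, 0.11]]
0.15 [[0.569, -0.2566, 0.15], [0.5515, -0.2824, 0.15], [0.614, -0.2899, 0.15], [0.604, -0.3076, 0.15]]
```

Tea is placed. Now a view straight down on the sauce bottle.

{"method": "servo_tool", "body": {"plan": "-0.001 0.01 0 0; -0.004 0.035 0 1; -0.009 0.07 0 2; -0.013 0.107 0 3; -0.018 0.144 0 4; -0.022 0.181 0 4.85; -0.026 0.218 0 4.85; -0.031 0.255 0 4.85; -0.035 0.292 0 4.85; -0.04 0.33 0 4.85; -0.044 0.365 0 4.85; -0.047 0.387 0 4.85", "grip": -0.9}}

```text
t: 19.82
tool_pos: [0.5069, -0.2834, 0.3387]
orientation: [-3.139, 0.005, 0.008]
force: [-0.1, 0.5, 0.0]
opening: 0.0889
gripper_force: 0.0
```

{"method": "servo_tool", "body": {"plan": "0 0.005 0 0; 0 0.005 0 0; 0 0.005 0 0; 0 0.005 0 0"}}

```text
t: 20.15
tool_pos: [0.509, -0.2838, 0.3417]
orientation: [-3.14, -0.001, 0.002]
force: [-0.2, 0.9, 0.7]
opening: 0.0885
gripper_force: 0.0
```

Run:
```python
from h import *
go(.51,-.285,.345,0)
c=save('wrist','w6');o=np.array(c['world_from_camera'])[:3,3];print(o.round(3),proj(c,[.583,-.286,.188]),proj(c,[.583,-.286,0]))
u,v=proj(c,[.583,-.286,.1]).astype(int);x,y=max(u-60,0),max(v-50,0);print(x,y)
cv2.imwrite('pics/w6c.png',cv2.resize(c['image'][y:y+100,x:x+120],(720,600),interpolation=cv2.INTER_CUBIC))
```

```text
shift [ 0.001   0.0012 -0.0034] turn 0.0 | yaw 0.0 pos [ 0.509  -0.2838  0.3417] tilt [-0.001  0.001 -1.   ]
[ 0.581 -0.283  0.49 ] [282.1958352  116.45913422] [281.06429506 117.22280417]
221 66
```

View pics/w6c.png

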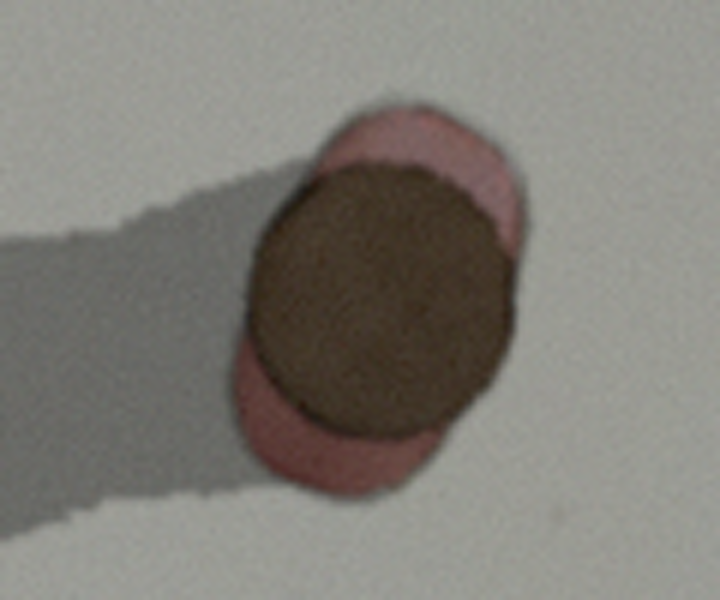

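The bottle is seen from above: cap centre at (382,300) in the crop, body tips near (415,103) and (345,498). I'll segment it for the axis.

Run:
```python
from h import *
c=load('w6');im=c['image'][66:166,221:341].astype(int)
m=((im[...,2]-im[...,0])>14).astype(np.uint8);m=cv2.morphologyEx(m,cv2.MORPH_CLOSE,np.ones((3,3),np.uint8))
n,l,st,ce=cv2.connectedComponentsWithStats(m);i=1+st[1:,4].argmax();cn=max(cv2.findContours((l==i).astype(np.uint8),0,1)[0],key=len)
P=np.array([atz(c,221+p[0][0],66+p[0][1],.08)[:2] for p in cv2.convexHull(cn)])
w=[(np.ptp(P@[np.cos(a),np.sin(a)]),np.degrees(a)) for a in np.radians(np.arange(-90,90,2))]
print(max(w),min(w),cv2.fitEllipse((P*1000).astype(np.float32)),cv2.minAreaRect((P*1000).astype(np.float32)),st[i])
print('cap',atz(c,221+382/6-.42,66+300/6-.42,.188).round(4))
```

```text
(np.float64(0.07810951251432618), np.float64(-20.0)) (np.float64(0.053270184877606014), np.float64(72.0)) ((583.1082153320312, -288.79486083984375), (54.194095611572266, 80.10045623779297), 67.22801971435547) ((583.4476318359375, -289.1194763183594), (53.24430847167969, 77.78703308105469), 77.53335571289062) [  39   18   49   65 2297]
cap [ 0.5838 -0.2878  0.188 ]
```

The chords where the cap meets the body put the long axis at about -22°, and the ellipse fit agrees. The bottle centre is at (0.5835, -0.288). I'll turn to yaw 158° so the camera side faces away from the cutlery box.

{"method": "servo_tool", "body": {"plan": "0 0 0 -4; 0 0 0 -11; 0 0 0 -18; 0 0 0 -25; 0 0 0 -32; 0 0 0 -39; 0 0 0 -46; 0 0 0 -53; 0 0 0 -60; 0 0 0 -67; 0 0 0 -74; 0 0 0 -81"}}

```text
t: 21.2
tool_pos: [0.5095, -0.2835, 0.3429]
orientation: [2.381, 2.049, 0.0]
force: [-0.1, -0.5, -0.1]
opening: 0.0887
gripper_force: 0.0
```

{"method": "servo_tool", "body": {"plan": "0 0 0 -7; 0 0 0 -14; 0 0 0 -21; 0 0 0 -28; 0 0 0 -35; 0 0 0 -42; 0 0 0 -49; 0 0 0 -56; 0 0 0 -63; 0 0 0 -70; 0 0 0 -75; 0 0 0 -77"}}

```text
t: 22.2
tool_pos: [0.5095, -0.2836, 0.3429]
orientation: [0.589, 3.085, -0.0]
force: [-0.6, 0.4, 0.3]
opening: 0.0882
gripper_force: 0.0
```

{"method": "servo_tool", "body": {"plan": "0 0 0 0; 0 0 0 0; 0 0 0 0"}}

```text
t: 22.45
tool_pos: [0.5093, -0.2843, 0.3428]
orientation: [0.601, 3.083, -0.0]
force: [-0.0, -0.3, 0.5]
opening: 0.0883
gripper_force: 0.0
```

```bash
python3 -c "
from h import *
go(.5835,-.288,.25,158);go(.5835,-.288,.137,158)"
```

```text
shift [-0.0701  0.0245  0.0928] turn -0.1 | yaw 157.9 pos [ 0.5093 -0.2843  0.3428] tilt [ 0. -0. -1.]
shift [-0.0701  0.0245  0.2058] turn -0.1 | yaw 157.9 pos [ 0.5093 -0.2843  0.3428] tilt [ 0. -0. -1.]
```

{"method": "servo_tool", "body": {"plan": "-0.012 0.004 0 0; -0.035 0.012 0 0; -0.058 0.02 0 0; -0.068 0.024 0.01 0; -0.07 0.0245 0.035 0; -0.07 0.0245 0.07 0; -0.07 0.0245 0.105 0; -0.07 0.0245 0.14 0; -0.07 0.0245 0.17 0; -0.07 0.0245 0.192 0; -0.07 0.0245 0.203 0; -0.07 0.0245 0.206 0"}}

```text
t: 23.45
tool_pos: [0.5818, -0.2875, 0.1337]
orientation: [-0.6, -3.079, -0.003]
force: [-0.5, -0.9, 0.1]
opening: 0.088
gripper_force: 0.0
```

{"method": "servo_tool", "body": {"plan": "0 0 0 0; 0 0 0 0; 0 0 0 0; 0 0 0 0; 0 0 0 0; 0 0 0 0; 0 0 0 0; 0 0 0 0; 0 0 0 0; 0 0 0 0; 0 0 0 0; 0 0 0 0", "grip": 1, "grip_force": 25}}

```text
t: 24.45
tool_pos: [0.5833, -0.2886, 0.1369]
orientation: [0.6, 3.083, -0.0]
force: [-0.6, 1.0, 2.6]
opening: 0.0423
gripper_force: 24.9
```

{"method": "servo_tool", "body": {"plan": "0 0 -0.005 0; 0 0 -0.02 0; 0 0 -0.045 0; 0 0 -0.075 0; 0 0 -0.105 0; 0 0 -0.13 0; 0 0 -0.145 0; 0 0 -0.15 0; 0 0 -0.15 0"}}

```text
t: 25.2
tool_pos: [0.5836, -0.2889, 0.288]
orientation: [0.6, 3.082, -0.001]
force: [0.0, 0.5, -2.7]
opening: 0.0424
gripper_force: 24.9
```

```bash
python3 -c "
from h import *
go(.4365,.102,.287,184.85)
c=save('wrist','w7');s=save('scene','s7')
cv2.imwrite('pics/w7b.png',np.vstack([c['image'],s['image'][70:250]])[:600])"
```

```text
shift [2.830e-01 3.071e-01 2.000e-04] turn -26.9 | yaw 158.0 pos [ 0.5836 -0.2889  0.288 ] tilt [ 0.002 -0.001 -1.   ]
```

View pics/w7b.png

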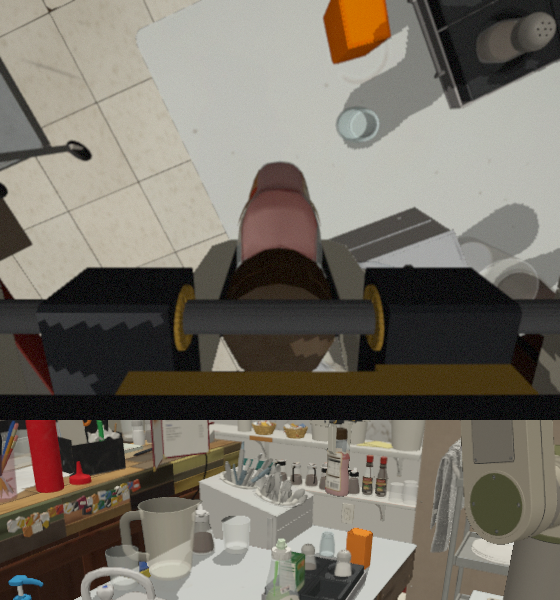

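The bottle hangs straight and square in the jaws. Its width has to lie along the caddy's y, so the tool's final yaw is 94.85° (a turn of +63).

{"method": "servo_tool", "body": {"plan": "0.004 0.004 0 1; 0.014 0.015 0 4; 0.032 0.035 0 9; 0.054 0.058 0 15; 0.076 0.082 0 21; 0.098 0.106 0 27; 0.12 0.13 0 33; 0.142 0.154 0 39; 0.164 0.178 0 45; 0.186 0.202 0 51; 0.208 0.226 0 57; 0.23 0.25 0 61"}}

```text
t: 26.3
tool_pos: [0.462, 0.031, 0.2848]
orientation: [-2.089, -2.344, 0.002]
force: [0.2, 0.8, -3.4]
opening: 0.0423
gripper_force: 24.9
```

```bash
python3 -c "
from h import *
go(.4365,.102,.287,94.85)"
```

```text
shift [ 0.0735 -0.0172 -0.0021] turn 1.7 | yaw 96.6 pos [0.462  0.031  0.2848] tilt [-0.003  0.    -1.   ]
```

{"method": "servo_tool", "body": {"plan": "0.025 -0.006 0 1; 0.048 -0.011 0 2; 0.065 -0.015 0 2; 0.072 -0.017 0 2; 0.072 -0.017 0 2; 0.072 -0.017 0 2; 0.072 -0.017 0 2; 0.072 -0.017 0 2"}}

```text
t: 26.97
tool_pos: [0.4384, 0.0979, 0.2863]
orientation: [-2.125, -2.314, 0.001]
force: [0.5, -0.3, -2.2]
opening: 0.0426
gripper_force: 24.9
```

```bash
python3 -c "
from h import *
go(.4365,.102,.149,94.85)
c=save('wrist','w8');cv2.imwrite('pics/w8b.png',cv2.resize(c['image'],(800,600),interpolation=cv2.INTER_CUBIC))"
```

```text
shift [ 0.0043 -0.0015  0.1373] turn 0.0 | yaw 94.9 pos [0.4384 0.0979 0.2863] tilt [-0. -0. -1.]
```

View pics/w8b.png

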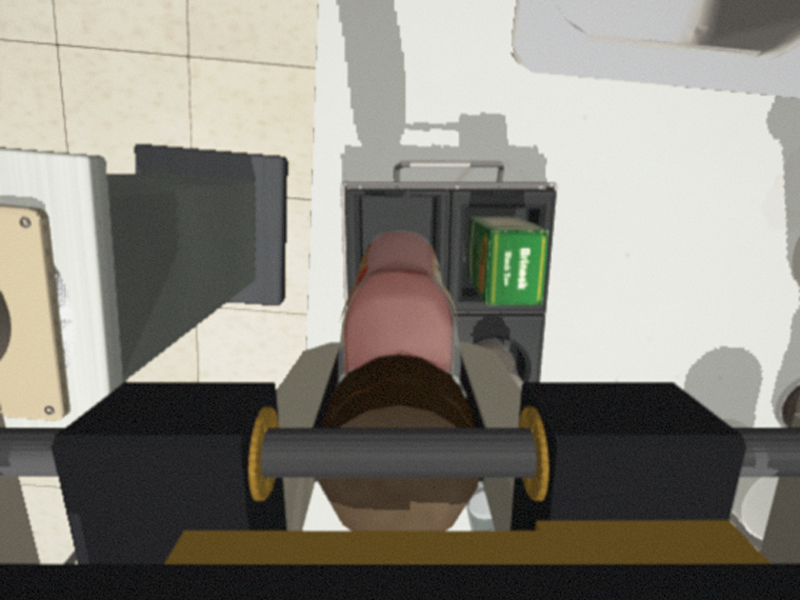

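The bottle's foot is at (400,255), in line with the bottle well centred at column 398, and the tea is fully down. I'll lower the bottle.

{"method": "servo_tool", "body": {"plan": "0.004 -0.001 0 0; 0.004 -0.001 0.01 0; 0.004 -0.001 0.035 0; 0.004 -0.001 0.06 0; 0.004 -0.001 0.085 0; 0.004 -0.001 0.105 0; 0.004 -0.001 0.12 0; 0.004 -0.001 0.13 0; 0.004 -0.001 0.135 0; 0.004 -0.001 0.137 0; 0.004 -0.001 0.137 0; 0.004 -0.001 0.137 0"}}

```text
t: 28.02
tool_pos: [0.4375, 0.1028, 0.1506]
orientation: [2.122, 2.315, 0.002]
force: [0.1, -0.3, -3.1]
opening: 0.0426
gripper_force: 24.9
```

{"method": "servo_tool", "body": {"plan": "0 0 0 0; 0 0 0 0; 0 0 0 0; 0 0 0 0; 0 0 0 0; 0 0 0 0", "grip": -0.4}}

```text
t: 28.52
tool_pos: [0.437, 0.1027, 0.1499]
orientation: [2.123, 2.315, 0.001]
force: [0.2, -0.6, 0.2]
opening: 0.0649
gripper_force: 0.0
```

{"method": "servo_tool", "body": {"plan": "0 0 -0.005 0; 0 0 -0.02 0; 0 0 -0.045 0; 0 0 -0.08 0; 0 0 -0.115 0; 0 0 -0.15 0; 0 0 -0.185 0; 0 0 -0.2 0; 0 0 -0.2 0; 0 0 -0.2 0"}}

```text
t: 29.35
tool_pos: [0.4373, 0.1028, 0.3508]
orientation: [2.122, 2.314, 0.003]
force: [-0.7, 0.0, -0.8]
opening: 0.0654
gripper_force: 0.0
```

```bash
python3 -c "
from h import *
s=save('scene','s9');t=save('top','t9')
r=lambda im,x,y,w,h:cv2.resize(im[y:y+h,x:x+w],(400,500),interpolation=cv2.INTER_CUBIC)
cv2.imwrite('pics/fin.png',np.hstack([r(s['image'],235,130,160,200),r(t['image'],190,110,160,200)]))"
```

```text
(no output)
```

View pics/fin.png

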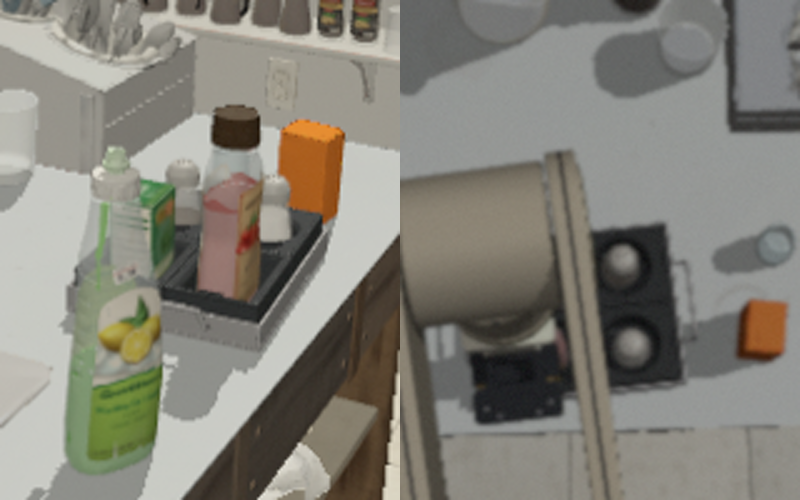

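All four items stand upright in their wells. The soap (115,310), the orange box (310,170) and the empty shaker (775,245) haven't moved, and the gripper is clear, so I'm handing in.

```bash
python3 -c "
from h import *
print(robot.close_job())"
```

```text
the job is handed in; nothing more can be done
None
```

The caddy is made up and handed in at about 29 s: in the last pictures both filled shakers, the sauce bottle and the tea box stand upright in their wells, and the dish soap, empty shaker and orange box were left alone.

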